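Unsnap the fume-filter cover and push it off its seat

ROBOT

A 6-joint arm with a two-finger parallel gripper is mounted at the origin on the work surface. World frame = base frame: x ahead of the robot, y to its left, z up, the work surface at z = 0. Lengths are in m, angles in rad, forces in N, time in s.
With the tool pointing down it reaches from about 0.325 to 0.925 m from the base axis. Payload 3.1 kg.
Tool frame: the origin (TCP) lies on the centre line of the jaws, within the pads' length; the fingertips stand 19 mm ahead of it and the grasp point (between the pads) is the TCP (r.nose_length is the distance from the TCP to the fingertips, in m); z points along the fingers, y is the line along which they close (so a half turn about z gives the same grasp; the last joint's range is limited). The gripper opens to 85 mm and grips with 20 to 120 N. Pads are 22 mm wide; open, the fingers measure 114 mm over their backs; the gripper's body (76 mm by 85 mm) begins 54 mm behind the grasp point. The pads swing forward as they close: fully open they stand 13 mm farther back than shut.
Start: joints at [1.165, 0.217, 1.613, -0, 1.311, -0.112], TCP at [0.181, 0.598, 0.25] pointing down, gripper open.
Joint ranges: [-2.75, 2.75], [-0.78, 2.1], [0.31, 2.55], [-1.13, 4.27], [0.13, 2.63], [-2.58, 2.58]. Speed limits (rad/s): [2.79, 2.79, 3.14, 3.14, 3.14, 3.14].

INTERFACE

Orientations are given as a unit quaternion [x, y, z, w].
In Python, from station import r, snapshot gives the robot as it stands. The module is installed in compiled form; this text tells all that it offers.
- The arm moves only by the tool carry_out, never from a script. Its argument "targets" is a list of rows, each a list of 2 entries, a list of its own where there are three numbers: the shift along the tool's x, y, z normalised to -1 to 1, where 1 is 0.06 m, then the turn, a rotation vector about the tool's x, y, z normalised to -1 to 1, where 1 is 0.08 rad. In form: [[[dx, dy, dz], [wx, wy, wz]], ...]. A call has 1 to 10 rows; each row shifts and turns the commanded pose from where the row before left it, along the tool's axes as they then stand; what a row does not reach is not made up. A row lasts 1/8 s, in which the tool goes at most 62.5 mm and 10.7 degrees, less where a joint would pass 70% of its speed; a pose out of reach is approached as far as the arm can. A call with a number of a shift or a turn outside -1 to 1 is refused whole. A call with a gripper value outside its range is refused whole. "gripper" is the closure, from 0 (fully open) to 1 (shut), set as the call begins (left out, the last holds). The fingers move at their own pace and stop on an object; the grip force is fixed at half the most. Time passes only in rows, so rows that do not move let the fingers close. It gives the time, the measured TCP pose, the force, the opening and the grip force at its end, in the units of the state.
- r.get_obs(): the state, without advancing time (a new reading comes with each control period).
- snapshot(name): name is "scene" or "top"; returns a dict with "frame" (400x640x3 uint8, blue, green, red), "range_z" (400x640 float32, m along the optical axis (not along the pixel's ray), 0 where there is no reading), "camera_matrix" (3x3 intrinsics, pixels), "dist" ([k1, k2, p1, p2, k3] as OpenCV has them; the pictures are not rectified), "cam_to_world" (4x4, takes a point from camera to world coordinates). Camera axes: x right, y down, z forward; pixel columns grow to the right and rows downward; lengths in m; the calibration is good to about 2 mm. A picture is of the moment at which its call begins.
- r.close_job(): hands the job in; it is judged then, once.
The state is a dict: "time_s": time; "q": joint angles; "dq": joint speeds; "joint_torque": joint torques, N m; "position": TCP position; "eef_rot": TCP orientation; "contact_force": force on the tool from outside, world axes, zero at the start; "ft_torque": the same for the moment, N m; "finger_gap": finger opening in m; "grip_force": force on a finger pad.
Only numpy, scipy, OpenCV 4.12 (cv2) and the standard library are available. Lean on these libraries where they do the work, as an engineer would, in place of code of your own. Each camera call takes 0.05 s, during which the arm holds its last target. There are 200 camera calls.

TASK

The fume-filter unit on the print bench needs its filter exposed: with the fingertips, press the orange snap tab all the way in until it stays down, then push the released blue cover along its guides, off its seat and over the tab, until the filter opening is completely uncovered, and leave it lying flat on the unit's deck. Do not lift the cover off the deck, and leave the other things on the bench where they stand.

Things in the scene. Friction and masses are not known exactly. Their poses are not given: they have to be found in the camera images.
- filter_unit: White fume-filter unit fixed to the table, 130 (its x) by 229 (its y) by 80 mm high to its flat top deck; z up. Origin at table height, mid-width; it spans y -121 to +108 mm. The cover slides only towards +y, over the tab and onto the free deck, between guide rails 7 mm high at x +-57.5 mm. A back stop 5 mm high spans y -121 to -115, an end stop 12 mm high y +100 to +108.
- opening (a point): centre of the filter opening at deck height (unit x 0, y -64, z 80 mm), under the cover at the start; the opening is 84 (unit x) by 78 mm (unit y, from -103 to -25), black pleats show 18 mm down in it. The cover's seat is the rim around it, y -115 to -12.
- deck (a point): centre of the free deck beyond the tab, at deck height (unit x 0, y +62.5, z 80 mm)
- cover: Blue filter cover, loose, about 130 g: plate 110 (x) by 100 (y) by 10 mm, axes parallel to the unit's. Origin at the centre of its underside: at unit y -63.5 at the start, 1.5 mm short of the tab. The opening is fully uncovered when the origin passes unit y +25 mm; it meets the end stop at +50.
- cover_rib (a point): middle of the top of the cover's upright push rib (cover x 0, y -6, z 28 mm). The rib is 70 mm wide (x), 12 mm thick (cover y -12 to 0) and 18 mm high above the plate; 38 mm of flat plate lie behind it (-y side).
- tab (a joint): travel of the snap tab, m: 0 = out (9 mm above the deck, blocking the cover's +y edge), 0.010 = pressed in (1 mm below the deck). It gives way at about 5 N and stays wherever it is left (no spring).
- tab_top (a point): centre of the top face of the orange snap tab, a block 40 (unit x) by 36 mm (unit y) centred at unit x 0, y +6 mm, in a slot 42 by 38 mm; 89 mm above the table when out, 79 when pressed in; it is pressed straight down
- figurine: white printed figurine, 52 mm foot, 93 mm tall; a bystander, origin at the centre of its underside.
- glue_bottle: white glue bottle with red cap, 38 mm across, 105 mm tall; a bystander, origin at the centre of its underside.
- pigment_jar: amber jar with black cap, 54 mm across, 62 mm tall; a bystander, origin at the centre of its underside.
- gold_ring: brass-coloured printed ring lying flat, 68 mm across, 22 mm tall; a bystander, origin at the centre of its underside.
- red_gear: red printed gear with hub, 68 mm across, 34 mm tall; a bystander, origin at the centre of its underside.
- scraper: black-handled spatula lying on the table, 200 mm long; a bystander, origin near its middle on the underside.
- mini_spool: small spool of green filament lying flat, 100 mm across, 50 mm tall; a bystander, origin at the centre of its underside.
There are look-alikes about, which are no part of the job. Several things have the shape of the cover; the one meant has the colours described above.

How it is judged:
By the outcome, as a careful person would: the job done as asked, in the order asked, and still so for the second after the job is handed in, with the robot touching nothing.
It also fails if it takes over 38 s, if anything falls off the work surface, if the arm or the gripper's body presses on something with over 40 N, if the wrist force passes 120 N, or if a joint passes its speed limit or range.

## Working session

There is one attempt and no reset: what is moved stays moved. The work goes in short steps, Python scripts to look and compute and a tool call to move; the robot and the scene stay as the last step left them, time stands still between calls to the robot, and variables do not carry over. Pictures are saved under pics/ and viewed, at most 10 in all, crops included, and the job is handed in when it is done.

Besides the shell and the picture viewer there is one more tool, called after ">>>" in YAML: its name, and indented under it one key for each argument. carry_out: Moves the arm, as the interface text tells. Scaled input: -1 to 1 covers 0.06 m each way for a shift and 0.08 rad each way for a turn. Its arguments: {"type":"object","properties":{"targets":{"type":"array"},"gripper":{"type":"number"}},"required":["targets"]}

```bash
mkdir -p pics; python3 - <<'E'
from station import r,snapshot
import cv2,pickle
o=r.get_obs();print(o)
for n in("scene","top"):
    s=snapshot(n);pickle.dump(s,open(n+".pkl","wb"));cv2.imwrite(f"pics/{n}0.png",s["frame"])
    print(n,s["camera_matrix"],s["dist"],s["cam_to_world"])
E
```

```text
{'time_s': 0.0, 'q': array([ 1.16477913e+00,  2.17801383e-01,  1.61493201e+00,  8.73417342e-06,
        1.31131945e+00, -1.12194653e-01]), 'dq': array([-2.99618184e-03,  4.67259533e-04,  1.81876685e-03, -9.79953189e-05,
       -1.11534676e-03, -2.13507203e-03]), 'joint_torque': array([ 2.21486705e-03, -3.96848881e+01, -3.03852296e+01, -7.11709458e-05,
        9.68121603e-03, -1.20165006e-05]), 'position': array([0.18067236, 0.59750409, 0.24894005]), 'eef_rot': array([ 1.46384383e-01,  9.89227021e-01, -1.18795121e-03, -3.19248832e-04]), 'contact_force': array([-0.18523553,  0.16657558,  0.23865986]), 'ft_torque': array([-0.00823395, -0.01011123, -0.00158956]), 'grip_force': 0.0, 'finger_gap': 0.08530071846552845}
scene [[431.91451135   0.         327.2096704 ]
 [  0.         431.91451135 201.99071345]
 [  0.           0.           1.        ]] [-0.07706289  0.          0.          0.          0.        ] [[ 0.45941579  0.76020101 -0.45938171  1.10396888]
 [ 0.88821661 -0.39151068  0.24039685 -0.30011409]
 [ 0.00289709 -0.51847257 -0.85508935  1.12989562]
 [ 0.          0.          0.          1.        ]]
top [[431.21850793   0.         314.58911185]
 [  0.         431.21850793 191.88394101]
 [  0.           0.           1.        ]] [-0.09212133  0.          0.          0.          0.        ] [[ 0.04294698 -0.97751853  0.20642936  0.27984936]
 [-0.99907539 -0.04161008  0.01081554 -0.02797934]
 [-0.00198285 -0.20670299 -0.97840173  1.4058874 ]
 [ 0.          0.          0.          1.        ]]
```

View pics/scene0.png

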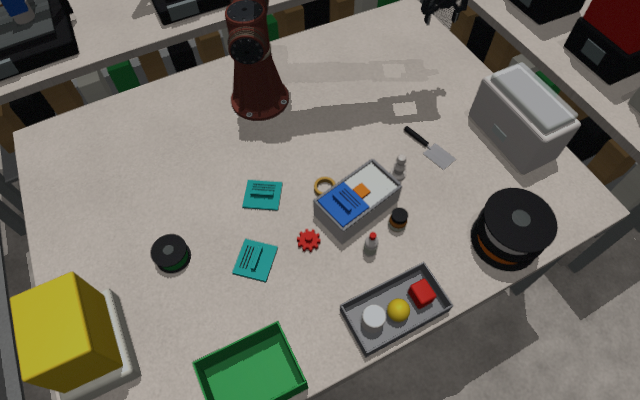

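View pics/top0.png

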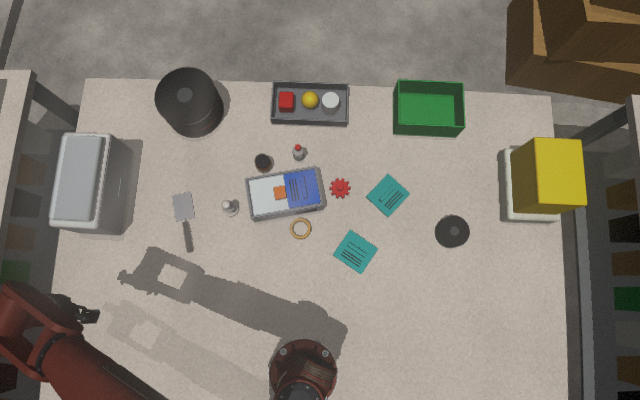

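The scene view shows the blue cover at about (343,203), on the white unit with the orange tab at (361,190). In the top view they are at (302,188) and (280,192). Candidates in the top view are blue (302,188), teal (388,195) and teal (355,251). Only the first is blue and sits on the unit beside the orange tab. I'll confirm with a crop and measure.

```bash
cat > h.py <<'E'
import cv2,numpy as np
def mask(s,kind):
    h=cv2.cvtColor(s["frame"],cv2.COLOR_BGR2HSV)
    lo,hi={"blue":((108,130,60),(125,255,255)),"orange":((8,170,120),(18,255,255))}[kind]
    return cv2.inRange(h,lo,hi)
def rays(s,uv):
    n=cv2.undistortPoints(np.float32(uv).reshape(-1,1,2),s["camera_matrix"],s["dist"]).reshape(-1,2)
    return np.c_[n,np.ones(len(n))]
def plane(s,uv,z):
    T=s["cam_to_world"];d=rays(s,uv)@T[:3,:3].T
    return T[:3,3]+d*((z-T[2,3])/d[:,2])[:,None]
def depthpts(s,m):
    v,u=np.nonzero(m);z=s["range_z"][v,u];k=z>0
    T=s["cam_to_world"];return (rays(s,np.c_[u,v][k])*z[k][:,None])@T[:3,:3].T+T[:3,3]
def blob(m,near):
    n,l,st,c=cv2.connectedComponentsWithStats(m)
    k=[i for i in range(1,n) if st[i,4]>15]
    i=min(k,key=lambda i:np.hypot(*(c[i]-near)));return (l==i).astype(np.uint8)
E
python3 - <<'E'
from h import *;import pickle
for n,cb,co in(("scene",(343,203),(361,190)),("top",(302,188),(280,192))):
    s=pickle.load(open(n+".pkl","rb"))
    for k,c in(("blue",cb),("orange",co)):
        m=blob(mask(s,k),c);P=depthpts(s,m);zm=np.median(P[:,2])
        Q=P[abs(P[:,2]-(.09 if k=="blue" else .089))<.006]
        u,v=np.nonzero(m)[::-1]
        rect=cv2.minAreaRect(np.float32(Q[:,:2]*1000)) if len(Q)>5 else None
        print(n,k,m.sum(),u.mean(),v.mean(),"zmed",zm,rect,Q.mean(0), plane(s,[[u.mean(),v.mean()]],.089))
    if n=="top":
        P=depthpts(s,np.ones((400,640),np.uint8))
        k=(P[:,2]>.065)&(P[:,2]<.13)&(abs(P[:,0]-.47)<.2)&(abs(P[:,1]-.05)<.2)
        v=np.zeros((400,640),np.uint8);v[150:225,240:330]=1
        Q=depthpts(s,v);Q=Q[(Q[:,2]>.07)&(Q[:,2]<.12)];print("unit",cv2.minAreaRect(np.float32(Q[:,:2]*1000)))
    y,x=(120,280)
    if n=="scene": a=s["frame"][145:255,290:440]
    else: b=s["frame"][140:250,225:375]
cv2.imwrite("pics/crop0.png",np.vstack([cv2.resize(i,None,fx=2.7,fy=2.7,interpolation=2) for i in(a,b)]))
E
```

```text
scene blue 968 342.3915289256198 203.75723140495867 zmed 0.09080382006458354 ((568.5694580078125, 29.34768295288086), (111.00370025634766, 100.74439239501953), 13.344267845153809) [0.57050187 0.02804531 0.09044323] [[0.56947261 0.02780484 0.089     ]]
scene orange 130 361.2769230769231 190.3153846153846 zmed 0.0892384013883365 ((553.8682861328125, 98.25698852539062), (38.3747673034668, 34.55205535888672), 8.645401000976562) [0.55497348 0.09728059 0.08924865] [[0.5547179  0.09736097 0.089     ]]
top blue 96 289.1145833333333 178.20833333333334 zmed 0.09150237410843842 ((599.3204345703125, 69.03864288330078), (34.6965446472168, 60.23761749267578), 56.680049896240234) [0.59724329 0.06871974 0.09124761] [[0.59819344 0.06848571 0.089     ]]Traceback (most recent call last):
  File "<stdin>", line 5, in <module>
  File "h.py", line 18, in blob
    i=min(k,key=lambda i:np.hypot(*(c[i]-near)));return (l==i).astype(np.uint8)
ValueError: min() iterable argument is empty
```

```bash
python3 - <<'E'
from h import *;import pickle
s=pickle.load(open("top.pkl","rb"));t=pickle.load(open("scene.pkl","rb"))
h=cv2.cvtColor(s["frame"],cv2.COLOR_BGR2HSV);print(h[188,305],h[192,280])
for k,c,m in(("blue",(302,188),cv2.inRange(h,(105,90,40),(128,255,255))),("orange",(280,192),cv2.inRange(h,(5,130,80),(22,255,255)))):
    m=blob(cv2.morphologyEx(m,cv2.MORPH_CLOSE,np.ones((5,5))),c)
    P=depthpts(s,m);Q=P[abs(P[:,2]-.09)<.005]
    print(k,m.sum(),np.median(P[:,2]),cv2.minAreaRect(np.float32(Q[:,:2]*1000)))
v=np.zeros((400,640),np.uint8);v[160:225,240:330]=1
for nm,q,vv in(("top",s,v),("scene",t,None)):
    if vv is None: vv=np.zeros((400,640),np.uint8);vv[150:245,300:410]=1
    Q=depthpts(q,vv);Q=Q[(Q[:,2]>.072)&(Q[:,2]<.1)&(abs(Q[:,0]-.56)<.1)];print("unit",nm,cv2.minAreaRect(np.float32(Q[:,:2]*1000)))
a=t["frame"][145:255,290:440];b=s["frame"][140:250,225:375]
cv2.imwrite("pics/crop0.png",np.vstack([cv2.resize(i,None,fx=2.7,fy=2.7,interpolation=2) for i in(a,b)]))
# bystanders above 85mm near
E
```

```text
[113  91 148] [ 11 156 186]
blue 1069 0.09197015841180955 ((568.3518676757812, 28.707294464111328), (108.88033294677734, 98.36125946044922), 12.175329208374023)
orange 123 0.09013090177699778 ((551.9229125976562, 96.17726135253906), (36.461402893066406, 33.22660446166992), 11.959635734558105)
unit top ((556.2598876953125, 84.75259399414062), (131.25245666503906, 229.91822814941406), 12.940011024475098)
unit scene ((548.0211791992188, 123.9891357421875), (132.570068359375, 307.0348205566406), 12.25616455078125)
```

View pics/crop0.png

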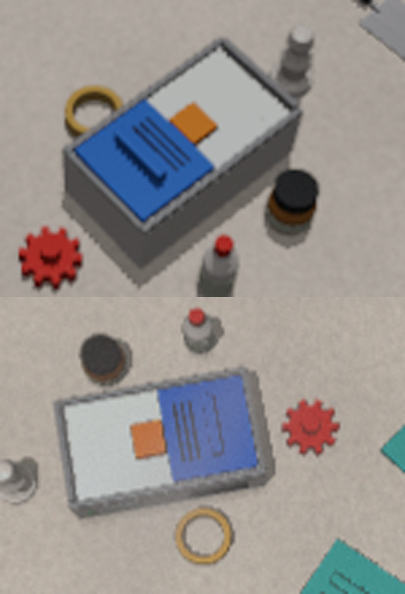

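The crop confirms the blue cover on the white unit beside the orange tab. Unit +y is at about 102.4° in world, the tab at (0.553, 0.097) and the cover at (0.568, 0.029). I'll turn the tool so its x lies along unit +y, and shut the fingers.

>>> carry_out:
  targets:
    - [[0, 0, 0], [0, 0, 0.95]]
    - [[0, 0, 0], [0, 0, 0.95]]
    - [[0, 0, 0], [0, 0, 0.95]]
    - [[0, 0, 0], [0, 0, 0.95]]
    - [[0, 0, 0], [0, 0, 0.95]]
    - [[0, 0, 0], [0, 0, 0.95]]
    - [[0, 0, 0], [0, 0, 0.95]]
    - [[0, 0, 0], [0, 0, 0.95]]
    - [[0, 0, 0], [0, 0, 0.95]]
    - [[0, 0, 0], [0, 0, 0.95]]
  gripper: 1

```text
time_s: 1.35
position: [0.1808, 0.5978, 0.2495]
eef_rot: [0.504, 0.864, -0.001, 0.0]
contact_force: [0.8, 0.4, -0.4]
finger_gap: -0.0003
grip_force: 0.0
```

>>> carry_out:
  targets:
    - [[0, 0, 0], [0, 0, 0.95]]
    - [[0, 0, 0], [0, 0, 0.95]]
    - [[0, 0, 0], [0, 0, 0.95]]
    - [[0, 0, 0], [0, 0, 0.92]]

```text
time_s: 1.85
position: [0.1808, 0.5978, 0.2495]
eef_rot: [0.628, 0.778, -0.001, 0.0]
contact_force: [-0.1, -0.6, 0.9]
finger_gap: 0.0004
grip_force: 0.0
```

>>> carry_out:
  targets:
    - [[-0.67, 0.3, 0], [0, 0, 0]]
    - [[-0.67, 0.3, 0], [0, 0, 0]]
    - [[-0.67, 0.3, 0], [0, 0, 0]]
    - [[-0.67, 0.3, 0], [0, 0, 0]]
    - [[-0.67, 0.3, 0], [0, 0, 0]]
    - [[-0.67, 0.3, 0], [0, 0, 0]]
    - [[-0.67, 0.3, 0], [0, 0, 0]]

```text
time_s: 2.72
position: [0.3646, 0.3488, 0.2498]
eef_rot: [0.627, 0.779, -0.0, -0.0]
contact_force: [-0.3, 0.7, -0.5]
finger_gap: -0.0001
grip_force: 0.0
```

>>> carry_out:
  targets:
    - [[-0.67, 0.3, 0], [0, 0, 0]]
    - [[-0.67, 0.3, 0], [0, 0, 0]]
    - [[-0.67, 0.3, 0], [0, 0, 0]]
    - [[-0.67, 0.3, 0], [0, 0, 0]]
    - [[-0.67, 0.3, 0], [0, 0, 0]]
    - [[-0.67, 0.3, 0], [0, 0, 0]]
    - [[-0.67, 0.3, 0], [0, 0, 0]]
    - [[0, 0, 0], [0, 0, 0]]

```text
time_s: 3.72
position: [0.5486, 0.0999, 0.2498]
eef_rot: [0.629, 0.778, -0.0, 0.0]
contact_force: [-1.1, 0.5, -1.2]
finger_gap: -0.0001
grip_force: 0.0
```

```bash
cat > rel.py <<'E'
from station import r
import numpy as np
from scipy.spatial.transform import Rotation as R
o=r.get_obs();M=R.from_quat(o["eef_rot"]).as_matrix()
p=o["position"];print("t",o["time_s"],"p",p.round(4),"nose",r.nose_length,"F",o["contact_force"].round(1),"gap",o["finger_gap"])
print("x dir deg",np.degrees(np.arctan2(M[1,0],M[0,0])),"tool z",M[:,2].round(4))
a=np.radians(12.4);U=np.array([[np.cos(a),np.sin(a)],[-np.sin(a),np.cos(a)]])
O=np.array([.553,.0972])-.006*U[1]
print("tool in unit frame mm",(U@(p[:2]-O)*1000).round(1),"tip z",round((p[2]-r.nose_length)*1000,1))
print("to tab, tool units",(M.T@(np.array([.553,.0972,.105+r.nose_length])-p)/.06).round(3))
E
python3 rel.py
```

```text
t 3.725 p [0.5486 0.0999 0.2498] nose 0.019 F [-1.1  0.5 -1.2] gap -0.00013277358412194
x dir deg 102.11415619161022 tool z [-4.e-04 -6.e-04 -1.e+00]
tool in unit frame mm [-3.7  9.6] tip z 230.8
to tab, tool units [-0.058  0.064  2.096]
```

>>> carry_out:
  targets:
    - [[-0.03, 0.06, 0.4], [0, 0, 0]]
    - [[0, 0, 0.6], [0, 0, 0]]
    - [[0, 0, 0.6], [0, 0, 0]]
    - [[0, 0, 0.4], [0, 0, 0]]
    - [[0, 0, 0.1], [0, 0, 0]]
    - [[0, 0, 0.05], [0, 0, 0]]
    - [[0, 0, 0], [0, 0, 0]]

```text
time_s: 4.6
position: [0.5521, 0.1016, 0.1224]
eef_rot: [0.627, 0.779, 0.001, 0.001]
contact_force: [0.6, -0.4, 0.4]
finger_gap: -0.0001
grip_force: 0.0
```

>>> carry_out:
  targets:
    - [[0, 0, 0.05], [0, 0, 0]]
    - [[0, 0, 0.05], [0, 0, 0]]
    - [[0, 0, 0.05], [0, 0, 0]]
    - [[0, 0, 0.05], [0, 0, 0]]
    - [[0, 0, 0], [0, 0, 0]]

```text
time_s: 5.22
position: [0.551, 0.1013, 0.1088]
eef_rot: [0.627, 0.779, -0.0, -0.0]
contact_force: [-0.1, 0.7, -0.3]
finger_gap: 0.0002
grip_force: 0.0
```

>>> carry_out:
  targets:
    - [[-0.03, 0.02, 0.04], [0, 0, 0]]
    - [[0, 0, 0.04], [0, 0, 0]]
    - [[0, 0, 0.04], [0, 0, 0]]
    - [[0, 0, 0.04], [0, 0, 0]]
    - [[0, 0, 0], [0, 0, 0]]

```text
time_s: 5.85
position: [0.5528, 0.1001, 0.0999]
eef_rot: [0.627, 0.779, 0.0, -0.0]
contact_force: [-3.1, 2.1, 3.1]
finger_gap: 0.0
grip_force: 1.8
```

>>> carry_out:
  targets:
    - [[0, 0, 0.02], [0, 0, 0]]
    - [[0, 0, 0], [0, 0, 0]]

```text
time_s: 6.1
position: [0.5528, 0.1001, 0.0987]
eef_rot: [0.627, 0.779, 0.0, -0.0]
contact_force: [-2.7, 2.1, 4.4]
finger_gap: 0.0001
grip_force: 2.4
```

>>> carry_out:
  targets:
    - [[0, 0, 0.02], [0, 0, 0]]
    - [[0, 0, 0], [0, 0, 0]]

```text
time_s: 6.35
position: [0.5529, 0.1001, 0.098]
eef_rot: [0.627, 0.779, 0.0, -0.0]
contact_force: [-5.1, 1.8, 7.9]
finger_gap: -0.0004
grip_force: 3.9
```

Not against the stop yet, or only just. I'll press until the force rises clearly.

>>> carry_out:
  targets:
    - [[0, 0, 0.02], [0, 0, 0]]
    - [[0, 0, 0], [0, 0, 0]]

```text
time_s: 6.6
position: [0.553, 0.1001, 0.098]
eef_rot: [0.627, 0.779, -0.0, -0.0]
contact_force: [-7.3, 1.7, 13.9]
finger_gap: 0.0
grip_force: 6.8
```

>>> carry_out:
  targets:
    - [[0, 0, 0.02], [0, 0, 0]]
    - [[0, 0, 0], [0, 0, 0]]

```text
time_s: 6.85
position: [0.553, 0.1001, 0.0979]
eef_rot: [0.627, 0.779, -0.0, -0.001]
contact_force: [-8.7, 1.5, 19.4]
finger_gap: -0.0002
grip_force: 9.6
```

The tab is against its stop, at 19 N with no further travel. Next I lift, move behind the rib and check.

>>> carry_out:
  targets:
    - [[0, 0, -0.1], [0, 0, 0]]
    - [[0, 0, -0.4], [0, 0, 0]]
    - [[0, 0, -0.5], [0, 0, 0]]
    - [[-0.4, 0, -0.1], [0, 0, 0]]
    - [[-0.6, 0, 0], [0, 0, 0]]
    - [[-0.5, 0, 0], [0, 0, 0]]
    - [[-0.17, 0, 0], [0, 0, 0]]
    - [[0, 0, 0], [0, 0, 0]]

```text
time_s: 7.85
position: [0.5743, 0.0015, 0.1604]
eef_rot: [0.628, 0.779, -0.0, -0.0]
contact_force: [0.8, -0.1, 0.6]
finger_gap: 0.0001
grip_force: 0.0
```

```bash
python3 rel.py; python3 - <<'E'
from station import snapshot
from h import *
s=snapshot("scene")
P=depthpts(s,blob(mask(s,"orange"),(361,190)));print("tab z",np.median(P[:,2]),len(P))
a=cv2.resize(s["frame"][120:255,270:440],None,fx=3.5,fy=3.5,interpolation=2);cv2.imwrite("pics/c1.png",a)
E
```

```text
t 7.85 p [0.5743 0.0015 0.1604] nose 0.019 F [ 0.8 -0.1  0.6] gap 5.095312554711053e-05
x dir deg 102.26605491224693 tool z [-3.e-04  1.e-04 -1.e+00]
tool in unit frame mm [  0.2 -92. ] tip z 141.4
to tab, tool units [ 1.634 -0.008  0.607]
tab z 0.07968366369869817 110
```

View pics/c1.png

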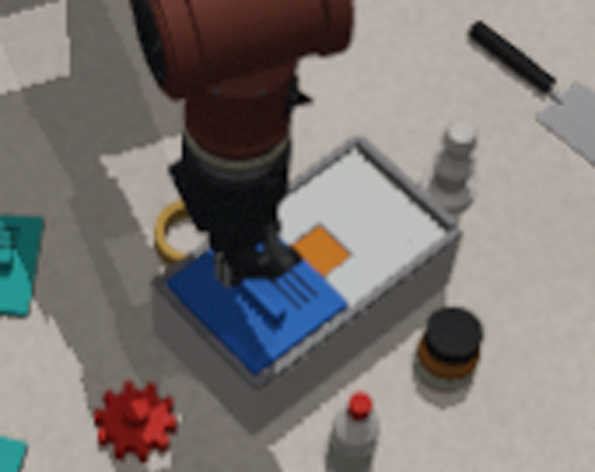

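The image shows the tab flush, at crop (325,250), with depth 79.7 mm. The fingers are above the plate behind the rib at crop (265,300). I'll lower the tips to 96 mm, clear of the plate.

>>> carry_out:
  targets:
    - [[0, 0, 0.3], [0, 0, 0]]
    - [[0, 0, 0.25], [0, 0, 0]]
    - [[0, 0, 0.15], [0, 0, 0]]
    - [[0, 0, 0.05], [0, 0, 0]]
    - [[0, 0, 0], [0, 0, 0]]

```text
time_s: 8.52
position: [0.5743, 0.002, 0.1157]
eef_rot: [0.627, 0.779, -0.0, -0.0]
contact_force: [0.4, 0.8, 0.6]
finger_gap: -0.0
grip_force: 0.0
```

>>> carry_out:
  targets:
    - [[0.05, 0, 0], [0, 0, 0]]
    - [[0.05, 0, 0], [0, 0, 0]]
    - [[0.05, 0, 0], [0, 0, 0]]
    - [[0, 0, 0], [0, 0, 0]]

```text
time_s: 9.02
position: [0.5726, 0.0109, 0.1163]
eef_rot: [0.627, 0.779, 0.0, 0.0]
contact_force: [1.2, -0.2, 0.1]
finger_gap: -0.0001
grip_force: 0.1
```

>>> carry_out:
  targets:
    - [[0.06, 0, 0], [0, 0, 0]]
    - [[0.08, 0, 0], [0, 0, 0]]
    - [[0.1, 0, 0], [0, 0, 0]]
    - [[0.1, 0, 0], [0, 0, 0]]
    - [[0.1, 0, 0], [0, 0, 0]]

```text
time_s: 9.65
position: [0.5666, 0.037, 0.1159]
eef_rot: [0.627, 0.779, -0.0, 0.0]
contact_force: [-0.1, -1.6, 1.5]
finger_gap: 0.0001
grip_force: 0.6
```

>>> carry_out:
  targets:
    - [[0.1, 0, 0], [0, 0, 0]]
    - [[0.1, 0, 0], [0, 0, 0]]
    - [[0.1, 0, 0], [0, 0, 0]]
    - [[0.1, 0, 0], [0, 0, 0]]
    - [[0.1, 0, 0], [0, 0, 0]]
    - [[0.1, 0, 0], [0, 0, 0]]
    - [[0.1, 0, 0], [0, 0, 0]]
    - [[0.05, 0, 0], [0, 0, 0]]

```text
time_s: 10.65
position: [0.557, 0.0809, 0.1159]
eef_rot: [0.627, 0.779, -0.0, -0.0]
contact_force: [0.1, -1.1, 0.9]
finger_gap: -0.0002
grip_force: 0.6
```

```bash
python3 rel.py; python3 - <<'E'
from station import snapshot
from h import *
s=snapshot("scene")
a=cv2.resize(s["frame"][120:255,270:440],None,fx=3.5,fy=3.5,interpolation=2);cv2.imwrite("pics/c2.png",a)
E
```

```text
t 10.65 p [0.557  0.0809 0.1159] nose 0.019 F [ 0.1 -1.1  0.9] gap -0.00024951436173895064
x dir deg 102.35908202893953 tool z [-1.e-04  0.e+00 -1.e+00]
tool in unit frame mm [  0.4 -10.8] tip z 96.9
to tab, tool units [ 0.28  -0.007 -0.136]
```

View pics/c2.png

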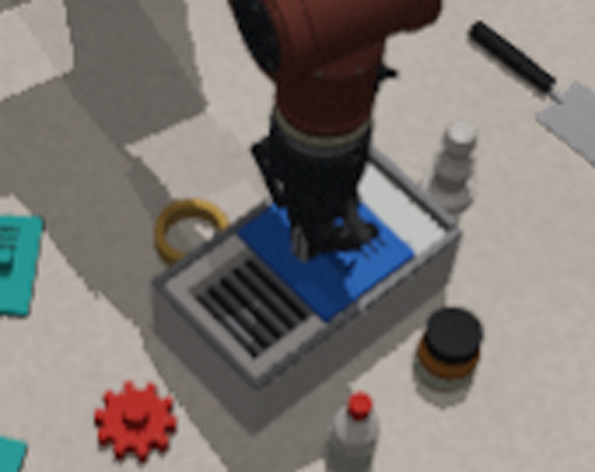

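The cover is sliding flat and most of the filter shows, at crop (255,305). It needs about 26 mm more.

>>> carry_out:
  targets:
    - [[0.1, 0, 0], [0, 0, 0]]
    - [[0.1, 0, 0], [0, 0, 0]]
    - [[0.1, 0, 0], [0, 0, 0]]
    - [[0.08, 0, 0], [0, 0, 0]]
    - [[0.05, 0, 0], [0, 0, 0]]
    - [[0, 0, 0], [0, 0, 0]]

```text
time_s: 11.45
position: [0.5514, 0.1061, 0.1158]
eef_rot: [0.627, 0.779, 0.0, -0.0]
contact_force: [-0.6, 0.3, -0.8]
finger_gap: 0.0002
grip_force: 0.0
```

>>> carry_out:
  targets:
    - [[-0.08, 0, 0], [0, 0, 0]]
    - [[0, 0, -0.2], [0, 0, 0]]
    - [[0, 0, -0.6], [0, 0, 0]]
    - [[0, 0, -0.7], [0, 0, 0]]
    - [[-0.5, 0, -0.7], [0, 0, 0]]
    - [[-0.8, -0.5, 0], [0, 0, 0]]
    - [[-0.8, -0.7, 0], [0, 0, 0]]
    - [[-0.8, -0.7, 0], [0, 0, 0]]
    - [[-0.4, -0.3, 0], [0, 0, 0]]
    - [[0, 0, 0], [0, 0, 0]]

```text
time_s: 12.7
position: [0.4667, -0.1202, 0.249]
eef_rot: [0.629, 0.778, 0.0, 0.001]
contact_force: [1.0, 0.3, 0.8]
finger_gap: -0.0003
grip_force: 0.0
```

```bash
python3 rel.py; python3 - <<'E'
from station import snapshot
from h import *
a=np.radians(12.4);U=np.array([[np.cos(a),np.sin(a)],[-np.sin(a),np.cos(a)]]);O=np.array([.5543,.0913])
s=snapshot("scene");P=depthpts(s,blob(mask(s,"blue"),(375,187)));Q=P[abs(P[:,2]-.09)<.006]
R=cv2.minAreaRect(np.float32(Q[:,:2]*1000));print(R,"unit",U@(np.array(R[0])-O*1000),Q[:,2].mean())
t=snapshot("top")
cv2.imwrite("pics/c3.png",np.vstack([cv2.resize(i,None,fx=2.4,fy=2.2,interpolation=2) for i in(s["frame"][120:255,270:440],t["frame"][130:255,205:375])]))
E
```

```text
t 12.7 p [ 0.4667 -0.1202  0.249 ] nose 0.019 F [1.  0.3 0.8] gap -0.00032055365745511325
x dir deg 102.10057193954714 tool z [ 1.5e-03 -6.0e-04 -1.0e+00]
tool in unit frame mm [-131.  -187.8] tip z 230.0
to tab, tool units [3.243 2.163 2.083]
((545.1802368164062, 128.96176147460938), (113.96546936035156, 100.00881958007812), 12.81749439239502) unit [-0.81970921 38.74153372] 0.08940863549048854
```

View pics/c3.png

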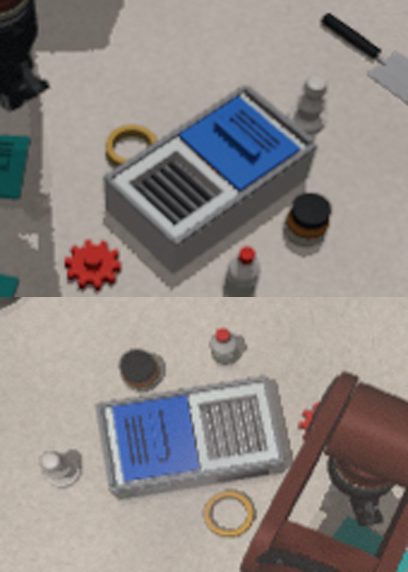

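The cover lies flat at unit y of about +39 mm. The opening is fully uncovered at crop (178,188), the bystanders are undisturbed and the arm is clear.

```bash
python3 -c "
from station import r
print(r.close_job())"
```

```text
the job is handed in; nothing more can be done
None
```

The job is handed in: the orange tab is pressed fully in, and the blue cover was pushed to about unit y +39 mm, lying flat on the deck with the filter opening fully uncovered, at about 13 s of the 38 s allowed.

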